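Switch the seesaw gate to the empty tray and feed the turned balls

ROBOT

A 6-joint arm with a two-finger parallel gripper is mounted at the origin on the work surface. World frame = base frame: x ahead of the robot, y to its left, z up, the work surface at z = 0. Lengths are in m, angles in rad, forces in N, time in s.
With the tool pointing down it reaches from about 0.375 to 0.975 m from the base axis. Payload 3.8 kg.
Tool frame: the origin (TCP) lies where the fingers leave the gripper's body, on its centre line; the fingertips stand 73 mm ahead of it and the grasp point (between the pads) lies 54 mm ahead of it (nose_length is the distance from the TCP to the fingertips, in m); z points along the fingers, y is the line along which they close (so a half turn about z gives the same grasp; the last joint's range is limited). The gripper opens to 85 mm and grips with 20 to 120 N. Pads are 22 mm wide; open, the fingers measure 114 mm over their backs; the gripper's body (76 mm by 85 mm) begins 54 mm behind the grasp point. The pads swing forward as they close: fully open they stand 13 mm farther back than shut.
Start: joints at [-1.231, 0.264, 1.604, -0, 1.274, -0.037], TCP at [0.248, -0.628, 0.304] pointing down, gripper open.
Joint ranges: [-2.63, 2.63], [-0.94, 2.18], [0.31, 2.57], [-1.31, 4.45], [0, 2.66], [-2.55, 2.55]. Speed limits (rad/s): [2.57, 2.57, 3.14, 3.14, 3.14, 3.14].

INTERFACE

Orientations are given as a rotation vector (axis times angle).
In Python, from workcell import read_state, read_camera, calibration, finish_job, look_for, cut_out, tip_of, nose_length gives the robot as it stands.
- The arm moves only by the tool step_arm, never from a script. Its argument "targets" is a list of rows, each a list of 3 entries, a list of its own where there are three numbers: the turn, a rotation vector about the tool's x, y, z in rad, then the shift along the tool's x, y, z in mm, then the finger opening in mm, from 0 to 85.4. In form: [[[ax, ay, az], [x, y, z], grip], ...]. A call has 1 to 5 rows; each row shifts and turns the commanded pose from where the row before left it, along the tool's axes as they then stand; what a row does not reach is not made up. A row lasts 1/12 s, in which the tool goes at most 41.7 mm and 7.16 degrees, less where a joint would pass 70% of its speed; a pose out of reach is approached as far as the arm can. A call with a gripper value outside its range is refused whole. The fingers move at their own pace and stop on an object; "grip_force" is the grip in N (left out, the last holds). Time passes only in rows, so rows that do not move let the fingers close. It gives the time, the measured TCP pose, the force, the opening and the grip force at its end, in the units of the state.
- read_state(): the state, without advancing time (a new reading comes with each control period).
- read_camera(name): name is "scene" or "top" or "wrist"; returns the picture (420x560x3 uint8, red, green, blue); there is no depth.
- calibration(name): a dict with "camera_matrix" (3x3 intrinsics, pixels), "R" (3x3) and "t" (3): a world point X has camera coordinates R X + t. Camera axes: x right, y down, z forward; pixel columns grow to the right and rows downward; lengths in m; the calibration is good to about 2 mm. A picture is of the moment at which its call begins: read the wrist's pose just before it. calibration takes no time and is no camera call; for the wrist camera it gives the pose at the moment of the call.
- finish_job(): hands the job in; it is judged then, once.
Trained networks look in the newest picture that a camera, given by its name, has taken for a name from the list of things; names that differ only in an ending like _2 or _b are one class to them, and where a whole thing is asked for, a point or a joint stands for the part that bears it (a point fixed in the world has none). Each returns a list of dicts, best first, with "score" (0 to 1); they miss things now and then, are a little off and sometimes report something else, mostly with a low value. They report only what shows in the picture. A call takes as long as a camera call. They do not tell look-alikes from the thing itself.
- look_for(camera, query): "extent" ([left, top, right, bottom] in pixels, round what is visible of it).
- cut_out(camera, query): "region" (420x560 bool, what is visible of it) and "extent" ([left, top, right, bottom] in pixels, round what is visible of it).
- tip_of(camera, query): "at" ([row, column] in pixels: a listed point, or the origin of a listed thing).
The state is a dict: "time": time; "q": joint angles; "joint_vel": joint speeds; "joint_torque": joint torques, N m; "tool_pos": TCP position; "tcp_rot": TCP orientation; "wrist_force": force on the tool from outside, world axes, zero at the start; "torque": the same for the moment, N m; "width": opening from 0.0 (shut) to 1.0 (fully open); "grip_force": force on a finger pad.
Only numpy, scipy, OpenCV 4.12 (cv2) and the standard library are available. Lean on these libraries where they do the work, as an engineer would, in place of code of your own. Each camera call takes 0.05 s, during which the arm holds its last target. There are 200 camera calls.

TASK

The seesaw gate of the wooden ball sorter still feeds the right-hand tray (right as the robot sees it), which already has its balls. With a fingertip, push the raised left end of the gate fully down onto its rest, and only then push the paddle of the release bar sideways, towards the feed channel, as far as it goes, so that the three waiting balls roll down into the empty left-hand tray. Do not touch or pick up any balls, and leave the gate tipped to the left, the release open and everything else on the bench where it is.

Things in the scene. Friction and masses are not known exactly. Their poses are not given: they have to be found in the camera images.
- sorter: Wooden ball sorter fixed to the bench; origin under its pivot on the bench surface; y axis along the seesaw to the left tray, x axis along the feed channel, away from the robot. Channel 50 mm wide, sloping down from x = 208 mm (floor 149 mm up) to the gate's middle (118 mm up), walls 18 mm. Trays: x -65 to 65 mm, y 105 to 245 mm to either side; walls 40 mm (inner) to 70 mm (outer) high.
- gate (a joint): Tilt (rad) of the seesaw gate: wooden trough 260 mm long (sorter's y), 82 mm wide, hinged at its middle 95 mm up. Negative: right end low, feeding the right tray (start); +0.26: left end down on its rest, feeding the left tray. Stays where left (friction); a tab takes 1 to 2 N to push down. Its robot-side wall reaches 55 mm above the hinge at the middle.
- left_tab (a point): Centre of the top face of the gate's left finger tab: flat wooden tab 47 mm (sorter x) by 40 mm (y), 6 mm thick, sticking out of the trough's end towards the robot, 110 mm left of the hinge, level with the trough floor; moves with the gate. Raised at the start, 74 mm above the bench when fully down.
- right_tab (a point): The same on the right end of the gate; low at the start.
- release (a joint): Travel (m) of the release bar: 0 closed, 0.05 fully open. Thin aluminium bar crossing above the feed channel, top 180 mm above the bench, with a hanging shutter that holds back the balls; slides along the sorter's +y, takes 1 to 2 N, stays where it is left.
- paddle (a point): Centre of the top edge of the release bar's upright paddle: aluminium plate 32 mm (sorter x) by 8 mm (y), top 226 mm above the bench, standing 46 mm above the bar at its right end, 108 mm right of the channel's centre when closed. Push its right face towards the sorter's +y.
- left_tray (a point): Centre of the inner floor of the left (empty) tray, 16 mm above the bench; axes as the sorter's. Inside 118 mm (x) by 128 mm (y).
- ball1_center (a point): Centre of waiting wooden ball 1 (1 is lowest in the feed channel), 32 mm diameter, about 12 g. Three more such balls already lie in the right tray.
- ball2_center (a point): Centre of waiting wooden ball 2 (1 is lowest in the feed channel), 32 mm diameter, about 12 g. Three more such balls already lie in the right tray.
- ball3_center (a point): Centre of waiting wooden ball 3 (1 is lowest in the feed channel), 32 mm diameter, about 12 g. Three more such balls already lie in the right tray.
- dowel: upright wooden dowel offcut, 32 mm diameter, 60 mm tall, in front of the sorter; origin under its centre
- blank: wooden carving blank 50 x 90 x 35 mm, in front of the sorter; origin under its centre
- mug: dark wooden cup, 72 mm across, 80 mm tall, behind the left tray; origin under its centre
- tape: paper ring 90 mm across, 24 mm tall, lying behind the right tray; origin under its centre
- gouge: small hand tool with a handle, lying along the front of the left tray
- glue: white bottle with a cap, 54 mm across, 150 mm tall, behind and right of the right tray; origin under its centre
- ball1: The same waiting ball 1; its origin turns with it as it rolls.
- sorted1: A wooden ball, 32 mm diameter, already lying in the right tray; its origin turns with it as it rolls.
- ball2: The same waiting ball 2; its origin turns with it as it rolls.
- sorted2: A wooden ball, 32 mm diameter, already lying in the right tray; its origin turns with it as it rolls.
- ball3: The same waiting ball 3; its origin turns with it as it rolls.
- sorted3: A wooden ball, 32 mm diameter, already lying in the right tray; its origin turns with it as it rolls.
There are look-alikes about, which are no part of the job. What is shaped like the ball2 but red or turquoise is not meant. What is shaped like the ball3 but pink is not meant.

How it is judged:
On the way, in this order (a step that is already met when the one before it is completed fails the run):
1. the left end of the gate is pushed down onto its rest while the release is still closed (value of joint gate above 0.22 rad and value of joint release below 0.008 m), for 0.2 s.
2. the release is pushed open and the three balls have rolled into the left tray (value of joint release above 0.042 m and x of ball1_center in the frame of left_tray between -0.06 and 0.06 m and y of ball1_center in the frame of left_tray between -0.065 and 0.065 m and height (world z) of each of ball1_center, ball2_center, ball3_center below 0.07 m and x of ball2_center in the frame of left_tray between -0.06 and 0.06 m and y of ball2_center in the frame of left_tray between -0.065 and 0.065 m and x of ball3_center in the frame of left_tray between -0.06 and 0.06 m and y of ball3_center in the frame of left_tray between -0.065 and 0.065 m), for 0.2 s.
At the end, for the whole second after the job is handed in: The gate is tipped left (more than 0.2 rad), the release is open (more than 42 mm), and all three balls lie at rest inside the left tray, centres less than 70 mm above the bench (all of step 2 and value of joint gate above 0.2 rad and linear speed of each of ball1, ball2, ball3 below 0.06 m/s); the robot touches nothing.
It fails at once if a waiting ball is touched with the gripper or arm (contact force between any of the fingers, the arm and ball1 above 0.3 N or contact force between any of the fingers, the arm and ball2 above 0.3 N or contact force between any of the fingers, the arm and ball3 above 0.3 N).
It fails at once if a waiting ball is lifted (height (world z) of any of ball1_center, ball2_center, ball3_center above 0.2 m).
It fails at once if a ball already in the right tray is touched or lifted (contact force between the fingers and sorted1 above 0.3 N or height (world z) of any of sorted1, sorted2, sorted3 above 0.11 m or contact force between the fingers and sorted2 above 0.3 N or contact force between the fingers and sorted3 above 0.3 N).
It fails at once if something else on the bench is moved or lifted (distance of any of dowel, blank, mug, tape, gouge, glue from where it was at the start of the episode above 0.02 m).
It fails at once if the release is opened while the gate still feeds the right tray (value of joint release above 0.015 m and value of joint gate below 0.15 rad).
It also fails if it takes over 38 s, if anything falls off the work surface, if the arm or the gripper's body presses on something with over 40 N, if the wrist force passes 120 N, or if a joint passes its speed limit or range.

## Working session

There is one attempt and no reset: what is moved stays moved. The work goes in short steps, Python scripts to look and compute and a tool call to move; the robot and the scene stay as the last step left them, time stands still between calls to the robot, and variables do not carry over. Pictures are saved under pics/ and viewed, at most 10 in all, crops included, and the job is handed in when it is done.

Besides the shell and the picture viewer there is one more tool, called after ">>>" by a JSON object that holds its "fn" and its "kwargs". step_arm: Moves the arm, as the interface text tells. Its arguments: {"type":"object","properties":{"targets":{"type":"array","items":{"type":"array"}},"grip_force":{"type":"number"}},"required":["targets"]}

```bash
mkdir -p pics; cat > h.py <<'E'
import numpy as np, cv2
from workcell import *
from scipy.spatial.transform import Rotation as Ro
def proj(c,X):
    X=np.atleast_2d(X); p=(X@np.array(c["R"]).T+np.array(c["t"]))@np.array(c["camera_matrix"]).T
    return p[:,:2]/p[:,2:]
E
python3 - <<'E'
from h import *
ims=[]
for n in ["scene","top"]:
    im=read_camera(n); cv2.imwrite(f"pics/{n}0.png",im[...,::-1])
    for q in ["sorter","left_tab","right_tab","paddle","left_tray","ball1_center","ball2_center","ball3_center","dowel","blank","gouge","glue"]:
        print(n,q,[(np.round(d["at"]).tolist(),round(d["score"],2)) for d in tip_of(n,q)[:3]])
print(read_state())
E
```

```text
scene sorter [([233.0, 296.0], 0.78)]
scene left_tab [([211.0, 342.0], 0.81)]
scene right_tab [([174.0, 291.0], 0.88)]
scene paddle [([147.0, 234.0], 0.87)]
scene left_tray [([277.0, 330.0], 0.75)]
scene ball1_center [([198.0, 253.0], 0.61), ([276.0, 330.0], 0.6)]
scene ball2_center [([207.0, 238.0], 0.55), ([275.0, 189.0], 0.51)]
scene ball3_center [([321.0, 221.0], 0.73), ([214.0, 223.0], 0.68), ([208.0, 223.0], 0.6)]
scene dowel [([222.0, 349.0], 0.6), ([300.0, 266.0], 0.49)]
scene blank [([194.0, 318.0], 0.78)]
scene gouge [([273.0, 386.0], 0.86), ([281.0, 332.0], 0.5)]
scene glue [([179.0, 206.0], 0.65), ([144.0, 234.0], 0.22)]
top sorter [([266.0, 218.0], 0.62)]
top left_tab [([250.0, 254.0], 0.69), ([279.0, 275.0], 0.61), ([196.0, 349.0], 0.18)]
top right_tab [([259.0, 334.0], 0.76), ([264.0, 220.0], 0.47)]
top paddle [([195.0, 348.0], 0.76)]
top left_tray [([229.0, 231.0], 0.68), ([168.0, 299.0], 0.24)]
top ball1_center [([190.0, 296.0], 0.4), ([166.0, 300.0], 0.4)]
top ball2_center [([178.0, 299.0], 0.58), ([140.0, 291.0], 0.55), ([137.0, 269.0], 0.49)]
top ball3_center [([2
[... 184 characters left out ...]
([205.0, 396.0], 0.9)]
{'time': 1.3, 'q': array([-1.23085054e+00,  2.63934172e-01,  1.60399072e+00, -1.73630689e-06,
        1.27368267e+00, -3.68977658e-02]), 'joint_vel': array([-0.00061777,  0.0006106 , -0.0012664 ,  0.00094723, -0.00194427,
       -0.00024427]), 'joint_torque': array([-1.95238085e-04, -5.15063274e+01, -3.67718554e+01,  2.60230041e-05,
        1.21060984e-03, -5.72334201e-06]), 'tool_pos': array([ 0.24839271, -0.62764172,  0.30386169]), 'tcp_rot': array([-3.08597546e+00, -5.88446140e-01,  6.11266946e-06]), 'wrist_force': array([ 0.40500604, -0.22193172, -0.17443975]), 'torque': array([ 0.01791403, -0.00052488,  0.00678071]), 'grip_force': 0.0, 'width': 0.9953878472545731}
```

View pics/scene0.png

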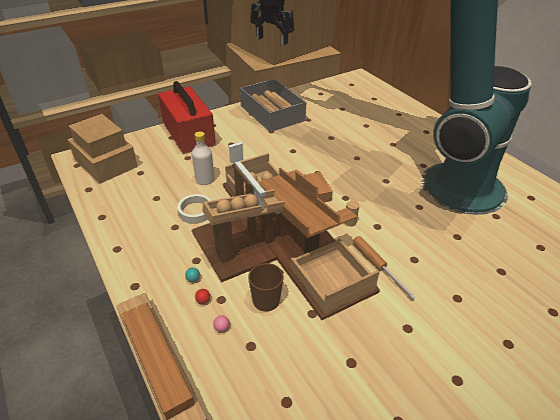

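View pics/top0.png

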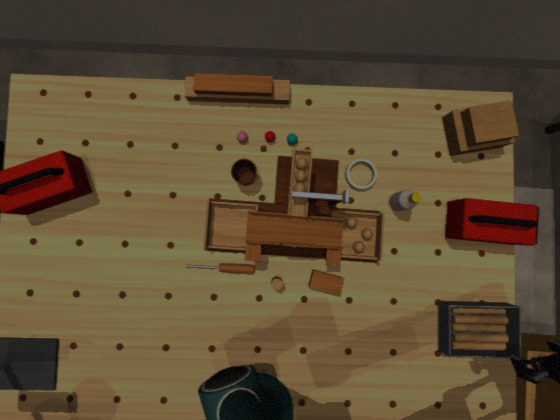

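Both pictures show the sorter turned slightly; the raised left tab is at about (254,250) in top and the paddle at about (348,195). The mug, gouge, dowel (277,283) and blank (326,281) are near the front. I'll fit the sorter pose from these points.

```bash
cat > fit.py <<'E'
from h import *
from scipy.optimize import least_squares
obs={"scene":{"lt":(211,342),"rt":(174,291),"pa":(147,234),"tr":(277,330)},
     "top":{"lt":(250,254),"rt":(259,334),"pa":(195,348),"tr":(229,231)}}
C={n:calibration(n) for n in obs}
def loc(px,t):
    c,s=np.cos(t),np.sin(t)
    return {"lt":(-.0645,.11*c+.0075*s,.095+.0075*c-.11*s),"rt":(-.0645,-.11*c+.0075*s,.095+.0075*c+.11*s),
            "pa":(px,-.108,.226),"tr":(0,.175,.016)}
def w(p,l): 
    c,s=np.cos(p[2]),np.sin(p[2]); return np.array([p[0]+c*l[0]-s*l[1],p[1]+s*l[0]+c*l[1],l[2]])
def res(p):
    r=[]
    for n in obs:
        for k,v in obs[n].items(): r.append(proj(C[n],w(p,loc(p[3],-.26)[k]))[0]-v[::-1])
    return np.concatenate(r)
if __name__=="__main__":
    s=least_squares(res,[.6,0,0,.1],loss="soft_l1"); p=s.x
    print(p.round(4),res(p).round(1))
    for k in ["lt","rt","pa","tr"]: print(k,w(p,loc(p[3],-.26)[k]).round(4))
    print("lt down",w(p,loc(p[3],.26)["lt"]).round(4))
    def tri(a,b,z=None):
        return least_squares(lambda X:np.concatenate([proj(C["scene"],X)[0]-a[::-1],proj(C["top"],X)[0]-b[::-1]]),[.5,0,.1]).x.round(3)
    print("pad",tri((147,234),(195,348)),"lt",tri((211,342),(250,254)),"dowel",tri((222,349),(283,277)),"gouge",tri((273,386),(264,217)),"glue",tri((179,206),(205,396)))
    R=Ro.from_rotvec(read_state()["tcp_rot"]).as_matrix(); print(R.round(3))
    im=cv2.imread("pics/top0.png")
    for k in ["lt","rt","pa","tr"]:
        u=proj(C["top"],w(p,loc(p[3],-.26)[k]))[0]; cv2.circle(im,tuple(int(round(4*x)) for x in u),4,(0,255,0),-1,shift=2)
    for X in [(-.065,.245,.07),(.065,.245,.07),(-.065,-.245,.07),(.065,-.245,.07),(.208,.025,.167),(.208,-.025,.167)]:
        u=proj(C["top"],w(p,X))[0]; cv2.circle(im,tuple(int(round(4*x)) for x in u),3,(255,0,255),-1,shift=2)
    cv2.imwrite("pics/fit.png",cv2.resize(im[120:320,180:430],None,fx=3,fy=3,interpolation=cv2.INTER_CUBIC))
E
python3 fit.py
```

```text
[ 0.5139 -0.094  -0.0476  0.0891] [-0.1 -1.2  1.2  3.8  0.4 -3.5  0.8 -0.2  0.3  0.7 -1.1 -3.4  0.1 -0.9
  1.6 -4.6]
lt [0.4545 0.0133 0.1305]
rt [ 0.4443 -0.1991  0.074 ]
pa [ 0.5978 -0.2061  0.226 ]
tr [0.5222 0.0808 0.016 ]
lt down [0.4546 0.0172 0.074 ]
pad [ 0.598 -0.209  0.215] lt [0.456 0.015 0.129] dowel [ 0.359 -0.054 -0.007] gouge [0.404 0.126 0.003] glue [ 0.598 -0.399 -0.003]
[[ 0.93   0.368 -0.   ]
 [ 0.368 -0.93   0.   ]
 [-0.    -0.    -1.   ]]
```

View pics/fit.png

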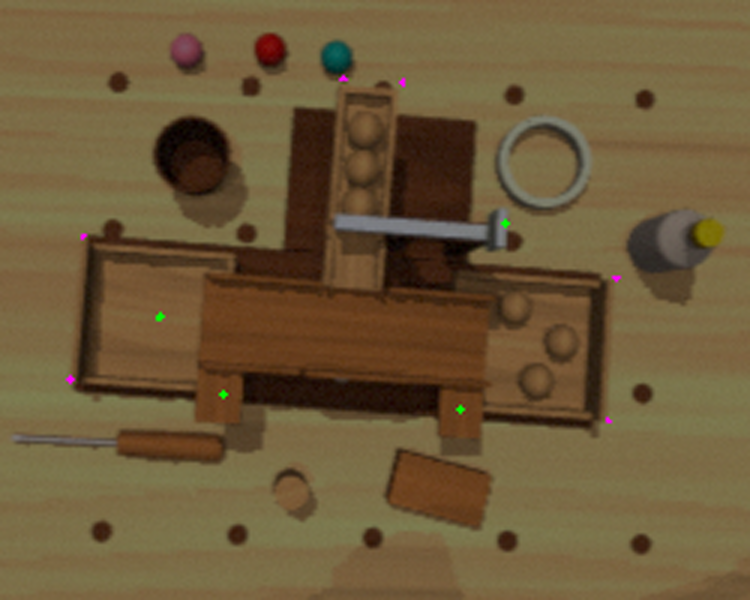

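>>> {"fn": "step_arm", "kwargs": {"targets": [[[0, 0, 0.106], [0, 0, 0], 0], [[0, 0, 0.106], [0, 0, 0], 0], [[0, 0, 0.106], [0, 0, 0], 0], [[0, 0, 0.106], [0, 0, 0], 0], [[0, 0, 0], [0, 0, 0], 0]]}}

```text
time: 1.72
tool_pos: [0.2484, -0.6276, 0.3039]
tcp_rot: [3.141, -0.078, -0.0]
wrist_force: [-0.0, 0.5, -1.0]
width: 0.295
grip_force: 0.0
```

>>> {"fn": "step_arm", "kwargs": {"targets": [[[0, 0, 0], [9.3, -36.3, 0], 0], [[0, 0, 0], [9.3, -36.3, 0], 0], [[0, 0, 0], [9.3, -36.3, 0], 0], [[0, 0, 0], [9.3, -36.3, 0], 0], [[0, 0, 0], [9.3, -36.3, 0], 0]]}}

```text
time: 2.13
tool_pos: [0.3035, -0.447, 0.3038]
tcp_rot: [3.141, -0.07, 0.0]
wrist_force: [0.1, -0.0, -0.0]
width: -0.001
grip_force: 0.0
```

>>> {"fn": "step_arm", "kwargs": {"targets": [[[0, 0, 0], [9.3, -36.3, 0], 0], [[0, 0, 0], [9.3, -36.3, 0], 0], [[0, 0, 0], [9.3, -36.3, 0], 0], [[0, 0, 0], [9.3, -36.3, 0], 0], [[0, 0, 0], [9.3, -36.3, 0], 0]]}}

```text
time: 2.55
tool_pos: [0.3585, -0.2677, 0.3042]
tcp_rot: [3.14, -0.07, 0.001]
wrist_force: [0.8, -0.6, -1.0]
width: 0.001
grip_force: 0.0
```

>>> {"fn": "step_arm", "kwargs": {"targets": [[[0, 0, 0], [9.3, -36.3, 0], 0], [[0, 0, 0], [9.3, -36.3, 0], 0], [[0, 0, 0], [9.3, -36.3, 0], 0], [[0, 0, 0], [9.3, -36.3, 0], 0], [[0, 0, 0], [9.3, -36.3, 0], 0]]}}

```text
time: 2.97
tool_pos: [0.4135, -0.0886, 0.3043]
tcp_rot: [3.14, -0.069, 0.002]
wrist_force: [0.6, -0.3, 0.2]
width: -0.003
grip_force: 0.0
```

>>> {"fn": "step_arm", "kwargs": {"targets": [[[0, 0, 0], [9.3, -36.3, 0], 0], [[0, 0, 0], [9.3, -36.3, 0], 0], [[0, 0, 0], [9.3, -36.3, 0], 0], [[0, 0, 0], [0, 0, 0], 0], [[0, 0, 0], [0, 0, 0], 0]]}}

```text
time: 3.38
tool_pos: [0.4466, 0.019, 0.3041]
tcp_rot: [3.141, -0.063, 0.0]
wrist_force: [0.4, -0.5, 0.5]
width: 0.0
grip_force: 0.0
```

```bash
python3 - <<'E'
from h import *
s=read_state(); print(s["tool_pos"],s["tcp_rot"],s["width"],nose_length)
c=calibration("wrist"); im=read_camera("wrist")
tip=s["tool_pos"]+Ro.from_rotvec(s["tcp_rot"]).as_matrix()@[0,0,.073]
print("tip px",proj(c,tip))
for q in ["left_tab","right_tab","paddle","left_tray"]:
    for d in tip_of("wrist",q)[:2]:
        r,col=d["at"]; z={"left_tab":.1305,"right_tab":.074,"paddle":.226,"left_tray":.016}[q]
        ray=np.array(c["R"]).T@np.linalg.inv(c["camera_matrix"])@[col,r,1]; o=-np.array(c["R"]).T@c["t"]
        print(q,d["at"],d["score"],(o+ray*(z-o[2])/ray[2]).round(4))
for d in cut_out("wrist","left_tab")[:1]: print(d["extent"])
cv2.imwrite("pics/w1.png",im[...,::-1])
E
```

```text
[0.44661648 0.01895456 0.30405406] [ 3.14081894e+00 -6.25125123e-02  2.52902974e-04] 0.00017641571623078122 0.0726
tip px [[282.37998556 258.46959094]]
left_tab [196.9, 283.8] 0.93 [0.4526 0.0177 0.1305]
right_tab [185.1, 508.2] 0.71 [ 0.4408 -0.2096  0.074 ]
left_tray [115.7, 220.5] 0.95 [0.5198 0.0866 0.016 ]
[258.4, 58.3, 558.8, 222.6]
```

View pics/w1.png

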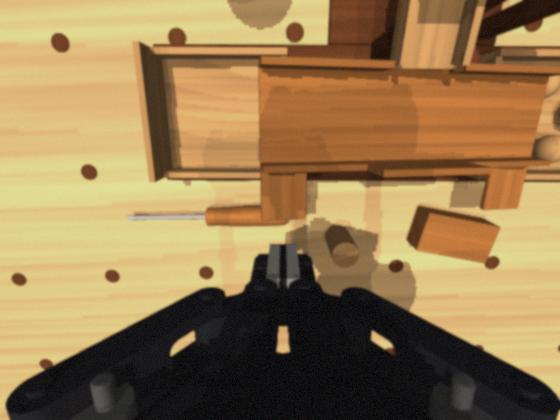

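The wrist picture shows the left tab around (284,197), just ahead of the closed fingertips (282,258). The position fits, so I'll push down.

>>> {"fn": "step_arm", "kwargs": {"targets": [[[0, 0, 0], [0, 0, 30], 0], [[0, 0, 0], [0, 0, 30], 0], [[0, 0, 0], [0, 0, 30], 0], [[0, 0, 0], [0, 0, 8], 0], [[0, 0, 0], [0, 0, 8], 0]]}}

```text
time: 4.1
tool_pos: [0.4453, 0.0163, 0.1964]
tcp_rot: [3.141, -0.077, -0.005]
wrist_force: [-0.4, -0.1, -0.2]
width: 0.001
grip_force: 0.0
```

>>> {"fn": "step_arm", "kwargs": {"targets": [[[0, 0, 0], [0, 0, 8], 0], [[0, 0, 0], [0, 0, 8], 0], [[0, 0, 0], [0, 0, 8], 0], [[0, 0, 0], [0, 0, 8], 0], [[0, 0, 0], [0, 0, 8], 0]]}}

```text
time: 4.52
tool_pos: [0.4476, 0.0171, 0.1583]
tcp_rot: [3.14, -0.074, 0.005]
wrist_force: [1.1, -1.7, 2.1]
width: 0.004
grip_force: 0.7
```

>>> {"fn": "step_arm", "kwargs": {"targets": [[[0, 0, 0], [0, 0, 4], 0], [[0, 0, 0], [0, 0, 3], 0], [[0, 0, 0], [0, 0, 0], 0], [[0, 0, 0], [0, 0, 0], 0], [[0, 0, 0], [0, 0, 0], 0]]}}

```text
time: 4.93
tool_pos: [0.4463, 0.0172, 0.1509]
tcp_rot: [-3.141, 0.074, 0.0]
wrist_force: [-0.9, 0.5, 0.5]
width: 0.001
grip_force: 0.0
```

>>> {"fn": "step_arm", "kwargs": {"targets": [[[0, 0, 0], [0, 0, 2], 0], [[0, 0, 0], [0, 0, 2], 0], [[0, 0, 0], [0, 0, 1.5], 0], [[0, 0, 0], [0, 0, 0], 0], [[0, 0, 0], [0, 0, 0], 0]]}}

```text
time: 5.35
tool_pos: [0.447, 0.017, 0.1476]
tcp_rot: [3.14, -0.074, 0.001]
wrist_force: [-6.2, -0.6, 15.8]
width: 0.002
grip_force: 7.9
```

>>> {"fn": "step_arm", "kwargs": {"targets": [[[0, 0, 0], [0, 0, -10], 0], [[0, 0, 0], [0, 0, -38], 0], [[0, 0, 0], [0, 0, -38], 0], [[0, 0, 0], [0, 0, -38], 0], [[0, 0, 0], [0, 0, -38], 0]]}}

```text
time: 5.77
tool_pos: [0.4459, 0.0172, 0.3091]
tcp_rot: [-3.141, 0.074, 0.0]
wrist_force: [0.7, -0.5, 0.3]
width: 0.002
grip_force: 0.0
```

>>> {"fn": "step_arm", "kwargs": {"targets": [[[0, 0, 0], [0, 0, -30], 0], [[0, 0, 0], [0, 36, 0], 0], [[0, 0, 0], [0, 36, 0], 0], [[0, 0, 0], [0, 36, 0], 0], [[0, 0, 0], [0, 36, 0], 0]]}}

```text
time: 6.18
tool_pos: [0.4394, -0.1278, 0.338]
tcp_rot: [3.14, -0.072, 0.002]
wrist_force: [0.7, 0.2, -0.9]
width: -0.001
grip_force: 0.0
```

>>> {"fn": "step_arm", "kwargs": {"targets": [[[0, 0, 0], [0, 36, 0], 0], [[0, 0, 0], [0, 36, 0], 0], [[0, 0, 0], [0, 36, 0], 0], [[0, 0, 0], [0, 0, 0], 0], [[0, 0, 0], [0, 0, 0], 0]]}}

```text
time: 6.6
tool_pos: [0.4341, -0.2362, 0.3372]
tcp_rot: [-3.14, 0.08, 0.001]
wrist_force: [-0.2, -0.3, -0.0]
width: -0.002
grip_force: 0.0
```

```bash
python3 - <<'E'
from h import *
s=read_state(); print(s["tool_pos"],s["tcp_rot"])
im2=read_camera("scene")
c=calibration("wrist"); im=read_camera("wrist")
for q in ["left_tab","right_tab","paddle"]:
    for d in tip_of("wrist",q)[:2]:
        r,col=d["at"]; z={"left_tab":.074,"right_tab":.1305,"paddle":.226}[q]
        ray=np.array(c["R"]).T@np.linalg.inv(c["camera_matrix"])@[col,r,1]; o=-np.array(c["R"]).T@c["t"]
        print(q,d["at"],d["score"],(o+ray*(z-o[2])/ray[2]).round(4))
a=cv2.resize(im2[110:350,160:440],(400,343)); b=cv2.resize(im,(400,300)); 
cv2.imwrite("pics/w2.png",np.hstack([a[:300],b])[...,::-1])
E
```

```text
[ 0.43406342 -0.23618506  0.33717323] [-3.14009785e+00  8.01166811e-02  6.95660921e-04]
left_tab [178.0, 55.5] 0.91 [0.4501 0.0192 0.074 ]
right_tab [185.1, 239.3] 0.91 [ 0.4445 -0.1947  0.1305]
```

View pics/w2.png

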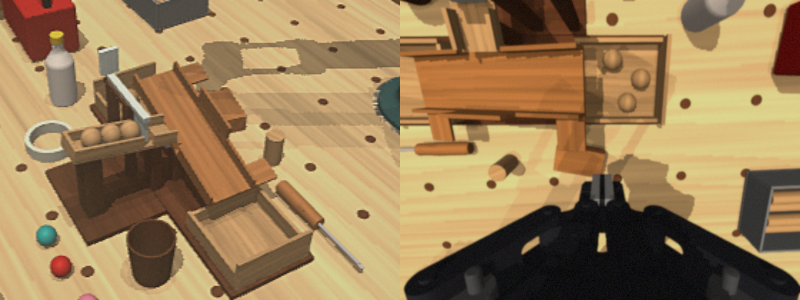

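The scene half shows the gate tipped left with its end down at (260,172), the release still closed and the balls at (90–130,133).

>>> {"fn": "step_arm", "kwargs": {"targets": [[[0, 0, 0], [17, 8, 0], 0], [[0, 0, 0], [17, 8, 0], 0], [[0, 0, 0], [17, 8, 0], 0], [[0, 0, 0], [17, 7, 0], 0], [[0, 0, 0], [0, 0, 0], 0]]}}

```text
time: 7.27
tool_pos: [0.5035, -0.2685, 0.3374]
tcp_rot: [3.14, -0.071, 0.003]
wrist_force: [0.2, 0.3, 0.3]
width: -0.002
grip_force: 0.0
```

```bash
python3 - <<'E'
from h import *
s=read_state(); print(s["tool_pos"],s["tcp_rot"])
c=calibration("wrist"); im=read_camera("wrist")
for q in ["paddle"]:
    for d in tip_of("wrist",q)[:2]:
        r,col=d["at"]; z=.226
        ray=np.array(c["R"]).T@np.linalg.inv(c["camera_matrix"])@[col,r,1]; o=-np.array(c["R"]).T@c["t"]
        print(q,d["at"],d["score"],(o+ray*(z-o[2])/ray[2]).round(4))
cv2.imwrite("pics/w3.png",im[...,::-1])
E
```

```text
[ 0.50350995 -0.26854318  0.33737648] [ 3.14017587e+00 -7.08105509e-02  2.62022203e-03]
paddle [67.5, 67.8] 0.49 [ 0.6058 -0.1544  0.226 ]
```

View pics/w3.png

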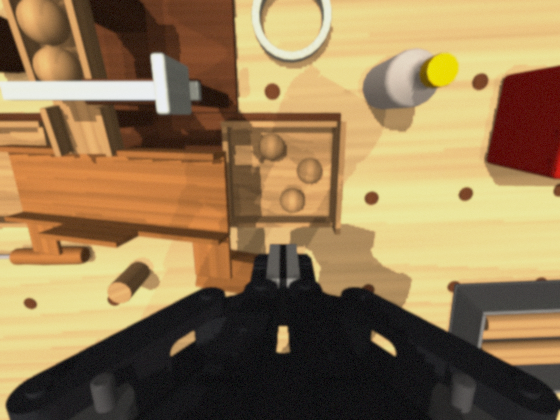

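The network missed the paddle here. In the picture its top edge runs from about (158,57) to (167,112), centre about (161,84).

```bash
python3 - <<'E'
from h import *
s=read_state(); c=calibration("wrist")
for col,r in [(161,84),(158,57),(167,112)]:
    ray=np.array(c["R"]).T@np.linalg.inv(c["camera_matrix"])@[col,r,1]; o=-np.array(c["R"]).T@c["t"]
    print((o+ray*(.226-o[2])/ray[2]).round(4))
E
```

```text
[ 0.5924 -0.2037  0.226 ]
[ 0.6062 -0.2043  0.226 ]
[ 0.5774 -0.2048  0.226 ]
```

>>> {"fn": "step_arm", "kwargs": {"targets": [[[0, 0, 0], [30, -4, 0], 0], [[0, 0, 0], [30, -4, 0], 0], [[0, 0, 0], [28, -4, 0], 0], [[0, 0, 0], [0, 0, 30], 0], [[0, 0, 0], [0, 0, 32], 0]]}}

```text
time: 7.78
tool_pos: [0.5919, -0.2603, 0.2783]
tcp_rot: [3.138, -0.071, 0.01]
wrist_force: [-0.2, -0.3, -0.1]
width: -0.004
grip_force: 0.0
```

>>> {"fn": "step_arm", "kwargs": {"targets": [[[0, 0, 0], [0, -8, 0], 0], [[0, 0, 0], [0, -8, 0], 0], [[0, 0, 0], [0, -5, 0], 0], [[0, 0, 0], [0, 0, 0], 0], [[0, 0, 0], [0, 0, 0], 0]]}}

```text
time: 8.2
tool_pos: [0.5912, -0.2397, 0.2784]
tcp_rot: [3.139, -0.073, 0.006]
wrist_force: [1.1, 0.4, -0.3]
width: -0.001
grip_force: 0.0
```

>>> {"fn": "step_arm", "kwargs": {"targets": [[[0, 0, 0], [0, -7, 0], 0], [[0, 0, 0], [0, -7, 0], 0], [[0, 0, 0], [0, -7, 0], 0], [[0, 0, 0], [0, -7, 0], 0], [[0, 0, 0], [0, -7, 0], 0]]}}

```text
time: 8.62
tool_pos: [0.5923, -0.2046, 0.2758]
tcp_rot: [3.14, -0.074, 0.001]
wrist_force: [0.2, -1.1, 1.2]
width: -0.001
grip_force: 0.7
```

>>> {"fn": "step_arm", "kwargs": {"targets": [[[0, 0, 0], [0, -7, 0], 0], [[0, 0, 0], [0, -7, 0], 0], [[0, 0, 0], [0, -7, 0], 0], [[0, 0, 0], [0, -4, 0], 0], [[0, 0, 0], [0, 0, 0], 0]]}}

```text
time: 9.03
tool_pos: [0.5933, -0.1788, 0.2752]
tcp_rot: [-3.14, 0.073, 0.001]
wrist_force: [0.1, -0.2, 0.3]
width: 0.001
grip_force: 0.0
```

>>> {"fn": "step_arm", "kwargs": {"targets": [[[0, 0, 0], [0, -2, 0], 0], [[0, 0, 0], [0, -2, 0], 0], [[0, 0, 0], [0, -2, 0], 0], [[0, 0, 0], [0, 0, 0], 0], [[0, 0, 0], [0, 0, 0], 0]]}}

```text
time: 9.45
tool_pos: [0.5935, -0.1739, 0.2752]
tcp_rot: [-3.14, 0.074, 0.0]
wrist_force: [-0.6, 0.0, 0.3]
width: 0.001
grip_force: 0.0
```

>>> {"fn": "step_arm", "kwargs": {"targets": [[[0, 0, 0], [0, -2, 0], 0], [[0, 0, 0], [0, -2, 0], 0], [[0, 0, 0], [0, 0, 0], 0], [[0, 0, 0], [0, 0, 0], 0]]}}

```text
time: 9.78
tool_pos: [0.5936, -0.1714, 0.2753]
tcp_rot: [3.138, -0.074, -0.0]
wrist_force: [-0.7, -5.0, -1.1]
width: -0.004
grip_force: 2.7
```

>>> {"fn": "step_arm", "kwargs": {"targets": [[[0, 0, 0], [0, -1.5, 0], 0], [[0, 0, 0], [0, -1, 0], 0], [[0, 0, 0], [0, 0, 0], 0], [[0, 0, 0], [0, 0, 0], 0]]}}

```text
time: 10.12
tool_pos: [0.5936, -0.1709, 0.2754]
tcp_rot: [3.134, -0.074, 0.0]
wrist_force: [-1.1, -11.7, -2.0]
width: 0.0
grip_force: 5.9
```

At the stop. I'll back off and look.

>>> {"fn": "step_arm", "kwargs": {"targets": [[[0, 0, 0], [0, 15, 0], 0], [[0, 0, 0], [0, 30, 0], 0], [[0, 0, 0], [0, 30, -10], 0], [[0, 0, 0], [0, 10, -35], 0], [[0, 0, 0], [0, 0, -35], 0]]}}

```text
time: 10.53
tool_pos: [0.5883, -0.2548, 0.3533]
tcp_rot: [-3.138, 0.079, 0.008]
wrist_force: [0.7, -0.2, 1.3]
width: -0.003
grip_force: 0.0
```

>>> {"fn": "step_arm", "kwargs": {"targets": [[[0, 0, 0], [0, 0, 0], 0], [[0, 0, 0], [0, 0, 0], 0], [[0, 0, 0], [0, 0, 0], 0], [[0, 0, 0], [0, 0, 0], 0], [[0, 0, 0], [0, 0, 0], 0]]}}

```text
time: 10.95
tool_pos: [0.5892, -0.2518, 0.3533]
tcp_rot: [-3.139, 0.073, 0.005]
wrist_force: [0.6, -0.1, -0.4]
width: 0.0
grip_force: 0.0
```

```bash
python3 - <<'E'
from h import *
a=read_camera("scene")[110:350,160:440]; b=read_camera("top")[120:320,180:430]
cv2.imwrite("pics/e.png",np.hstack([cv2.resize(a,(400,343)),cv2.resize(b,(400,343))])[...,::-1])
E
```

```text
(no output)
```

View pics/e.png

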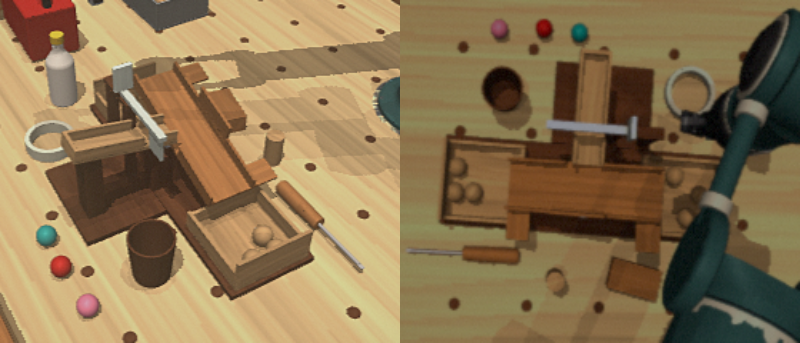

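All three balls are in the left tray (top half: (457,167), (456,191), (473,192)), the release is open and the gate is down on the left. I'll let them settle, then hand in.

>>> {"fn": "step_arm", "kwargs": {"targets": [[[0, 0, 0], [0, 0, 0], 0], [[0, 0, 0], [0, 0, 0], 0], [[0, 0, 0], [0, 0, 0], 0], [[0, 0, 0], [0, 0, 0], 0], [[0, 0, 0], [0, 0, 0], 0]]}}

```text
time: 11.47
tool_pos: [0.5899, -0.2524, 0.3554]
tcp_rot: [3.141, -0.074, 0.0]
wrist_force: [0.2, -0.3, -0.0]
width: -0.004
grip_force: 0.0
```

>>> {"fn": "step_arm", "kwargs": {"targets": [[[0, 0, 0], [0, 0, 0], 0], [[0, 0, 0], [0, 0, 0], 0], [[0, 0, 0], [0, 0, 0], 0], [[0, 0, 0], [0, 0, 0], 0], [[0, 0, 0], [0, 0, 0], 0]]}}

```text
time: 11.88
tool_pos: [0.5898, -0.2524, 0.3554]
tcp_rot: [3.141, -0.074, 0.0]
wrist_force: [0.1, 0.1, -0.4]
width: -0.004
grip_force: 0.0
```

>>> {"fn": "step_arm", "kwargs": {"targets": [[[0, 0, 0], [0, 0, 0], 0], [[0, 0, 0], [0, 0, 0], 0], [[0, 0, 0], [0, 0, 0], 0], [[0, 0, 0], [0, 0, 0], 0], [[0, 0, 0], [0, 0, 0], 0]]}}

```text
time: 12.3
tool_pos: [0.5899, -0.2524, 0.3554]
tcp_rot: [-3.141, 0.074, 0.0]
wrist_force: [-0.5, -0.9, -0.8]
width: 0.001
grip_force: 0.0
```

```bash
python3 -c "
from workcell import *
import numpy as np
a=read_camera('top').astype(int)
for _ in range(5): b=read_camera('top').astype(int)
print(np.abs(a-b)[195:260,205:250].max())
print(finish_job())"
```

```text
18
the job is handed in; nothing more can be done
None
```

The gate was pushed down onto its left rest, then the release was pushed fully open; the last pictures show all three balls in the left tray, and the job was handed in at about 12.6 s (no verdict was returned).

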